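Fit the snap ring that holds the gear on the stainer spindle

TASK

The slide stainer's drive gear needs its snap ring. Take the ring pliers from their stand, put their tips in the two eyes of the snap ring lying on the step of the spindle, spread the ring just enough to pass over the step (never overstretch it), press it down gently against the spring plate and let it close fully into the groove below the step, then stand the pliers back in their stand. Touch the ring with the pliers only and leave the other things on the bench alone.

Things in the scene. Friction and masses are not known exactly. Their poses are not given: they have to be found in the camera images.
- drive_unit: Fixed drive unit: white housing 130 x 130 x 30 mm, white gear 102 mm across (top at 43 mm) and an upright steel spindle. Origin: on the spindle axis at bench level, z up. Up the spindle: spring plate, groove 37 mm across, step 43.2 mm across from 66 to 74 mm, nose 18 mm across from 74 to 90 mm. All heights are above this origin.
- groove (a point): Point on the spindle axis at the groove's upper edge = underside of the step, 66 mm up. The 6 mm thick ring is in the groove only when its underside is at 60 mm or lower, so it must push the spring plate down 3 mm or more; after it has closed there the plate lifts it against the underside of the step.
- spring_plate (a joint): Metal disc 84 mm across, 3 mm thick, round the spindle above the gear, top at 63 mm, covering most of the groove. Joint: how far it is pushed down, m: 0 to 0.006; it takes 2 N to start and 5 N at its stop.
- ring: Loose oiled (slippery) dark steel snap ring, 40 mm inside, 50 mm outside, 6 mm thick, 60 g, lying flat on top of the step around the nose. Two stiff halves meet in a spring hinge at the back. Origin: centre of the underside when closed, fixed to the -y half; +x points to the open gap (90 degrees wide), the hinge is 22.5 mm along -x.
- ring_spread (a joint): How far the ring is spread: angle of the +y half about the hinge, rad; 0 closed, stop 0.9; over 0.65 it is overstretched. It passes the step from about 0.33 on (0.45 is good) with the hinge 24.5 to 28 mm behind the spindle axis; at 0.45 the middle between the eyes is then 1 to 4 mm in front of the axis. Spring 0.14 N m closed, 0.35 N m/rad more: 4 N at each eye closed, 10 N at 0.45.
- eye_a (a point): Centre of the eye at the -y side of the ring, at its top face: hole 8 mm across right through a lug 16 mm across and 6 mm thick. In the closed ring at (13.2, -27, 6) mm in the frame of ring. Pressed down hard on its lugs while it lies on the step, the ring tips.
- eye_b (a point): Centre of the eye at the +y side, like eye_a; in the closed ring at (13.2, 27, 6) mm. The eyes are 54 mm apart when closed, 68.5 mm at 0.45 rad. As the ring closes the eyes also move away from the hinge (29 mm in front of it at 0.45, 36 mm closed), so the tips must follow outwards or they drag the ring off centre and it jams on the groove half closed.
- pliers: Loose parallel-action ring pliers standing tips down, 112 mm tall, 0.24 kg. Origin: level with the tip ends, midway between the tips when released, fixed to the jaw with the +y grip; z up, y along tips and grips. Half a turn about z gives the same tool. Foot blocks, 28 mm wide in x, have their underside 39 mm above the tip ends.
- pliers_squeeze (a joint): How far the grips are squeezed together, m: 0 released, stop 0.032. Tips are 50 mm apart plus this, outer grip faces 66 mm minus this. Its spring: 12 N released, 150 N/m more; the ring's load adds to it (26 N in all at 0.45 rad). 0.004 matches the closed ring's eyes (1.5 mm play all round); about 0.023 spreads the ring to 0.45, over 0.026 overstretches it.
- pliers_grip (a point): Point on the jaw with the +y grip, midway between the grips when released, 85 mm above the tip ends. Grip the pliers here. Two upright grip plates, 24 mm wide in x, 61 to 112 mm above the tip ends, to be squeezed along y on their outer faces; a guard ledge (57 to 61 mm up) juts out 6 mm below them.
- tip_a (a point): End (lowest point) of the pliers' -y tip, a knurled (high-friction) 5 mm pin with a slightly pointed end, 5.5 mm long, below a 10 mm shank whose shoulder sits on the ring's lug when the pin is fully in the eye. The jaws cross: squeezing the grips moves the tips apart.
- tip_b (a point): End of the pliers' +y tip, like tip_a.
- stand: Fixed grey open box that holds the pliers upright, outside 30 (x) x 84 (y) x 48 mm high, walls and floor 5 mm; origin: centre of its underside on the bench. The shanks hang inside and the foot blocks rest on the two long rims: tip ends 9 mm above the bench, pliers' y along the stand's y, either way round.
- screwdriver: bystander: screwdriver 160 mm long lying on the bench; origin at its middle, underside
- wrench: bystander: steel wrench 140 mm long lying on the bench; origin at its middle, underside
- beaker: bystander: glass beaker 60 mm across, 75 mm tall; origin under its centre
- slide_rack: bystander: blue slide rack 75 x 45 mm, 71 mm tall with its bail; origin under its centre
- reagent: bystander: amber bottle 52 mm across, 110 mm tall; origin under its centre
- trough: bystander: staining trough 65 x 90 x 83 mm; origin under its centre
- loose_gear: bystander: small white gear 51 mm across, 12 mm thick; origin under its centre
There are look-alikes about, which are no part of the job. There is more than one size of the pliers; the one meant has the size given above.

How it is judged:
On the way, in this order (a step that is already met when the one before it is completed fails the run):
1. the ring is spread by the pliers (over 0.2 rad) (value of joint ring_spread above 0.2 rad and contact force between pliers and ring above 1 N), for 0.1 s.
2. the ring has closed in the groove (spread under 0.08 rad, underside below 61 mm) (value of joint ring_spread below 0.08 rad and z of ring in the frame of drive_unit below 0.061 m and horizontal distance between ring and drive_unit below 0.004 m), for 0.2 s.
At the end, for the whole second after the job is handed in: The ring has closed (spread under 0.08 rad) in the groove: level within 0.08 rad, centred within 4 mm, underside 56.5 to 61.2 mm above the unit's origin. The pliers stand upright (0.12 rad) in their stand, feet on its rims (origin 6 to 12 mm high, within 20 mm of its centre), released, at rest (value of joint ring_spread below 0.08 rad and z of ring in the frame of drive_unit between 0.0565 and 0.0612 m and horizontal distance between ring and drive_unit below 0.004 m and angle between ring's own z axis and vertical below 0.08 rad and z of pliers in the frame of stand between 0.006 and 0.012 m and horizontal distance between pliers and stand below 0.02 m and angle between pliers's own z axis and vertical below 0.12 rad and linear speed of each of pliers, ring below 0.02 m/s); the robot touches nothing.
It fails at once if the ring is overstretched (spread over 0.65 rad) (value of joint ring_spread above 0.65 rad).
It fails at once if the ring is forced against the drive unit with more than 40 N in all (contact force between ring and drive_unit above 40 N).
It fails at once if the pliers press on the drive unit with more than 15 N (contact force between pliers and drive_unit above 15 N).
It fails at once if the fingers touch the ring (contact force between the fingers and ring above 0.5 N).
It fails at once if a bystander is moved by more than 20 mm (distance of any of screwdriver, wrench, beaker, slide_rack, reagent, trough, loose_gear from where it was at the start of the episode above 0.02 m).
It also fails if it takes over 72 s, if anything falls off the work surface, if the arm or the gripper's body presses on something with over 40 N, if the wrist force passes 120 N, or if a joint passes its speed limit or range.

ROBOT

A 6-joint arm with a two-finger parallel gripper is mounted at the origin on the work surface. World frame = base frame: x ahead of the robot, y to its left, z up, the work surface at z = 0. Lengths are in m, angles in rad, forces in N, time in s.
With the tool pointing down it reaches from about 0.35 to 0.975 m from the base axis. Payload 17.4 kg.
Tool frame: the origin (TCP) lies where the fingers leave the gripper's body, on its centre line; the fingertips stand 73 mm ahead of it and the grasp point (between the pads) lies 54 mm ahead of it (r.hold_point_z is the distance from the TCP to the grasp point, in m); z points along the fingers, y is the line along which they close (so a half turn about z gives the same grasp; the last joint's range is limited). The gripper opens to 85 mm and grips with 20 to 120 N. Pads are 22 mm wide; open, the fingers measure 114 mm over their backs; the gripper's body (76 mm by 85 mm) begins 54 mm behind the grasp point. The pads swing forward as they close: fully open they stand 13 mm farther back than shut.
Start: joints at [-1.253, 0.116, 1.442, -0, 1.584, -0.038], TCP at [0.235, -0.633, 0.304] pointing down, gripper open.
Joint ranges: [-2.83, 2.83], [-0.83, 2.19], [0.07, 2.5], [-1.14, 4.28], [0.01, 3], [-2.97, 2.97]. Speed limits (rad/s): [1.89, 1.89, 2.22, 3.14, 3.14, 3.14].

INTERFACE

Orientations are given as a unit quaternion [x, y, z, w].
In Python, from bench import r gives the robot as it stands.
- The arm moves only by the tool move_arm, never from a script. Its argument "rows" is a list of rows, each an object of numbers: "tx", "ty", "tz": the shift along the tool's x, y, z in m; "spin": the turn about the tool's z in rad; "gripper": the opening, from -1 (shut) to 1 (fully open). In form: [{"tx": .., "ty": .., "tz": .., "spin": .., "gripper": ..}, ...]. A call has 1 to 5 rows; each row shifts and turns the commanded pose from where the row before left it, along the tool's axes as they then stand; what a row does not reach is not made up. A row lasts 1/8 s, in which the tool goes at most 62.5 mm and 10.7 degrees, less where a joint would pass 70% of its speed; a pose out of reach is approached as far as the arm can. A call with a gripper value outside its range is refused whole. The fingers move at their own pace and stop on an object; the grip force is fixed at half the most. Time passes only in rows, so rows that do not move let the fingers close. It gives the time, the measured TCP pose, the force, the opening and the grip force at its end, in the units of the state.
- r.sense(): the state, without advancing time (a new reading comes with each control period).
- r.snapshot(name): name is "scene" or "top" or "wrist"; returns the picture (384x512x3 uint8, red, green, blue); there is no depth.
- r.camera_model(name): a dict with "mtx" (3x3 intrinsics, pixels), "rvec" (rotation vector, rad) and "tvec" (3), from world to camera coordinates, as OpenCV has them. Camera axes: x right, y down, z forward; pixel columns grow to the right and rows downward; lengths in m; the calibration is good to about 2 mm. A picture is of the moment at which its call begins: read the wrist's pose just before it. camera_model takes no time and is no camera call; for the wrist camera it gives the pose at the moment of the call.
- r.hand_in(): hands the job in; it is judged then, once.
The state is a dict: "clock": time; "joint_pos": joint angles; "dq": joint speeds; "joint_torque": joint torques, N m; "ee_pos": TCP position; "ee_rot": TCP orientation; "force": force on the tool from outside, world axes, zero at the start; "wrist_torque": the same for the moment, N m; "grip_width": finger opening in m; "gripper_force": force on a finger pad.
Only numpy, scipy, OpenCV 4.12 (cv2) and the standard library are available. Lean on these libraries where they do the work, as an engineer would, in place of code of your own. Each camera call takes 0.05 s, during which the arm holds its last target. There are 200 camera calls.

## Working session

There is one attempt and no reset: what is moved stays moved. The work goes in short steps, Python scripts to look and compute and a tool call to move; the robot and the scene stay as the last step left them, time stands still between calls to the robot, and variables do not carry over. Pictures are saved under pics/ and viewed, at most 10 in all, crops included, and the job is handed in when it is done.

Besides the shell and the picture viewer there is one more tool, called after "Call:" by a JSON object that holds its "method" and its "body". move_arm: Moves the arm, as the interface text tells. Its arguments: {"type":"object","properties":{"rows":{"type":"array","items":{"type":"object","properties":{"tx":{"type":"number"},"ty":{"type":"number"},"tz":{"type":"number"},"spin":{"type":"number"},"gripper":{"type":"number"}}}}},"required":["rows"]}

```bash
mkdir -p pics; ls
python3 - <<'E'
from bench import r
import cv2,numpy as np
for n in ("scene","top","wrist"):
    im=r.snapshot(n); cv2.imwrite(f"pics/{n}0.png",im[:,:,::-1]); 
    m=r.camera_model(n); R=cv2.Rodrigues(np.array(m["rvec"]))[0]
    print(n,np.round(m["mtx"],1).tolist(),np.round(-R.T@np.array(m["tvec"]).ravel(),3),np.round(R[2],2))
s=r.sense(); print({k:np.round(v,3).tolist() for k,v in s.items()}, r.hold_point_z)
a=cv2.imread("pics/top0.png"); 
cv2.imwrite("pics/top0b.png",cv2.resize(a,(800,600),interpolation=cv2.INTER_CUBIC))
E
```

```text
pics
scene [[411.3, 0.0, 257.3], [0.0, 411.3, 197.8], [0.0, 0.0, 1.0]] [1.171 0.143 0.919] [-0.59 -0.14 -0.79]
top [[353.9, 0.0, 251.7], [0.0, 353.9, 186.2], [0.0, 0.0, 1.0]] [0.504 0.017 1.034] [ 0.04 -0.04 -1.  ]
wrist [[309.6, 0.0, 256.0], [0.0, 309.6, 190.4], [0.0, 0.0, 1.0]] [ 0.3   -0.609  0.373] [-0.25 -0.09 -0.96]
{'clock': 0.15, 'joint_pos': [-1.253, 0.116, 1.442, -0.0, 1.584, -0.038], 'dq': [-0.001, -0.003, -0.002, -0.001, 0.0, 0.001], 'joint_torque': [-0.001, -73.251, -63.285, 0.0, 0.005, 0.0], 'ee_pos': [0.235, -0.633, 0.303], 'ee_rot': [0.984, 0.177, -0.0, -0.0], 'force': [-0.075, 0.894, 0.336], 'wrist_torque': [-0.017, 0.029, 0.049], 'gripper_force': 0.0, 'grip_width': 0.085} 0.0539
```

View pics/top0b.png

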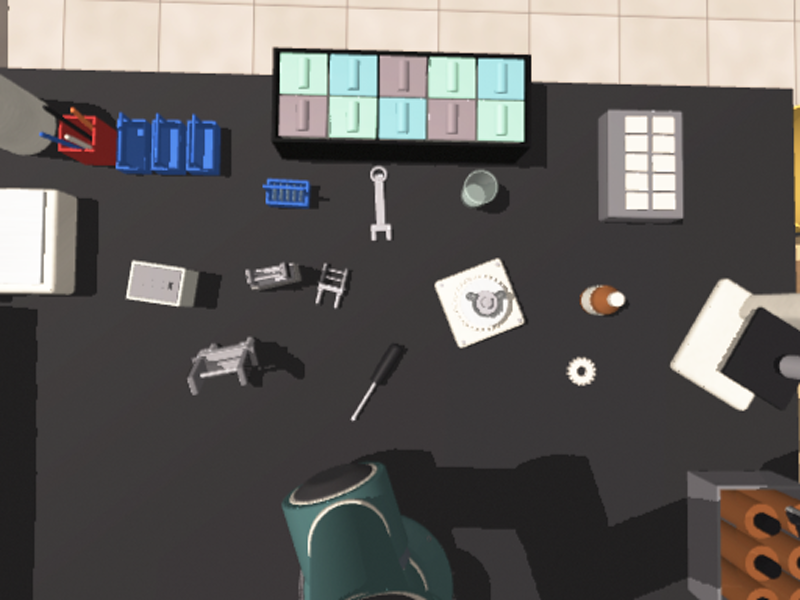

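View pics/scene0.png

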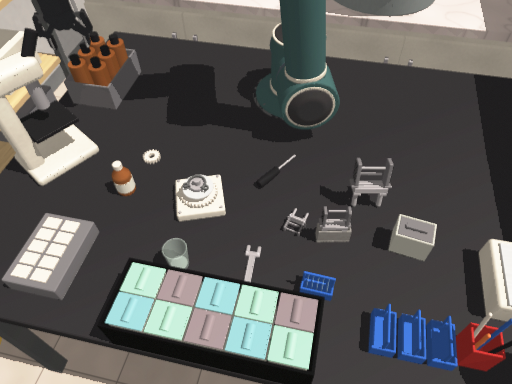

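The top view shows three pliers-like candidates (800x600 pixels): mid-size ones standing in a grey box at (273,275), a larger pair standing freely at (223,365), and a small one at (332,285). The box at (273,275) measures about 89 mm, which fits the 84 mm stand, so I choose that one. The drive unit is at (480,303) with the ring on it. I'll move the wrist camera in to check.

```bash
cat > h.py <<'E'
from bench import r
import cv2,numpy as np
def cam(n):
    m=r.camera_model(n); R=cv2.Rodrigues(np.array(m["rvec"],float))[0]
    return np.array(m["mtx"],float),R,np.array(m["tvec"],float).ravel()
def ray(c,uv):
    K,R,t=c; d=R.T@np.linalg.solve(K,[uv[0],uv[1],1.]); return -R.T@t,d
def onz(c,uv,z):
    o,d=ray(c,uv); return o+d*(z-o[2])/d[2]
def tri(obs):
    A=np.zeros((3,3));b=np.zeros(3);L=[]
    for c,uv in obs:
        o,d=ray(c,uv); d/=np.linalg.norm(d); P=np.eye(3)-np.outer(d,d); A+=P;b+=P@o;L.append((o,P))
    X=np.linalg.solve(A,b); return X,[round(1000*np.linalg.norm(P@(X-o)),1) for o,P in L]
def proj(c,X):
    K,R,t=c; p=(K@(R@np.asarray(X,float).reshape(-1,3).T+t[:,None])).T; return p[:,:2]/p[:,2:]
def pose():
    s=r.sense(); q=s["ee_rot"]; from scipy.spatial.transform import Rotation as Ro
    return np.array(s["ee_pos"]),Ro.from_quat(q).as_matrix(),s
def plan(p,yaw=None):
    """tool-axis shift to bring TCP to p; spin so that tool y lies along world yaw (mod pi)"""
    P,R,s=pose(); d=R.T@(np.array(p)-P); sp=None
    if yaw is not None:
        cur=np.arctan2(R[1,1],R[0,1]); sp=-((yaw-cur+np.pi/2)%np.pi-np.pi/2)
    print("TCP",P.round(4),"tilt",np.round(R[:,2],3),"clock",s["clock"]);print("d tool(mm)",(d*1000).round(1),"spin",sp,"q6",s["joint_pos"][5])
def snap(name,tag):
    c=cam(name); im=r.snapshot(name)[:,:,::-1].copy(); cv2.imwrite(f"pics/{tag}.png",im); np.savez(f"pics/{tag}.npz",K=c[0],R=c[1],t=c[2]); return c,im
def load(tag):
    z=np.load(f"pics/{tag}.npz"); return z["K"],z["R"],z["t"]
E
python3 - <<'E'
from h import *
T=cam("top");S=cam("scene")
k=1/1.5625
for n,uv in dict(pl=(273,275),big=(223,365),small=(332,285),ring=(487,302)).items():
    print(n,onz(T,(uv[0]*k,uv[1]*k),.07).round(3))
print(onz(S,(334,225),.07).round(3),onz(S,(199,187),.07).round(3))
P,R,s=pose();print(R.round(3)); 
X=onz(T,(273*k,275*k),.07)
plan([X[0]-.04,X[1],.33])
E
```

```text
pl [0.565 0.189 0.07 ]
big [0.409 0.272 0.07 ]
small [0.548 0.087 0.07 ]
ring [ 0.522 -0.184  0.07 ]
[0.576 0.192 0.07 ] [ 0.53  -0.172  0.07 ]
[[ 0.937  0.348 -0.   ]
 [ 0.348 -0.937  0.001]
 [ 0.    -0.001 -1.   ]]
TCP [ 0.2351 -0.6327  0.3033] tilt [-0.     0.001 -1.   ] clock 0.15
d tool(mm) [ 557.9 -669.7  -26.1] spin None q6 -0.03781937598969904
```

Call:
{"method": "move_arm", "body": {"rows": [{"tx": 0.045, "ty": -0.037}, {"tx": 0.045, "ty": -0.037}, {"tx": 0.045, "ty": -0.037}, {"tx": 0.045, "ty": -0.037}, {"tx": 0.045, "ty": -0.037}]}}

```text
$.rows[0]: bad value
```

Call:
{"method": "move_arm", "body": {"rows": [{"tx": 0.045, "ty": -0.037}, {"tx": 0.045, "ty": -0.037}, {"tx": 0.045, "ty": -0.037}, {"tx": 0.045, "ty": -0.037}, {"tx": 0}]}}

```text
$.rows[0]: bad value
```

Run:
```python
from h import *
plan([.565,.189,.33]); c,im=snap("wrist","w1")
X=[.524,-.18,.08]; print(proj(c,X))
```

```text
TCP [ 0.2351 -0.6327  0.3033] tilt [-0.     0.001 -1.   ] clock 0.15
d tool(mm) [ 595.5 -655.3  -26.1] spin None q6 -0.03781937598969904
[[-284.67446492 -514.96800404]]
```

Every field seems to be required in each row.

Call:
{"method": "move_arm", "body": {"rows": [{"tx": 0.045, "ty": -0.037, "tz": 0, "spin": 0, "gripper": 1}, {"tx": 0.045, "ty": -0.037, "tz": 0, "spin": 0, "gripper": 1}, {"tx": 0.045, "ty": -0.037, "tz": 0, "spin": 0, "gripper": 1}, {"tx": 0.045, "ty": -0.037, "tz": 0, "spin": 0, "gripper": 1}, {"tx": 0.045, "ty": -0.037, "tz": 0, "spin": 0, "gripper": 1}]}}

```text
clock: 0.82
ee_pos: [0.3821, -0.3792, 0.3039]
ee_rot: [0.984, 0.177, 0.0, 0.0]
force: [0.5, -0.0, -0.0]
grip_width: 0.0854
gripper_force: 0.0
```

Call:
{"method": "move_arm", "body": {"rows": [{"tx": 0.045, "ty": -0.037, "tz": 0, "spin": 0, "gripper": 1}, {"tx": 0.045, "ty": -0.037, "tz": 0, "spin": 0, "gripper": 1}, {"tx": 0.045, "ty": -0.037, "tz": 0, "spin": 0, "gripper": 1}, {"tx": 0.045, "ty": -0.037, "tz": 0, "spin": 0, "gripper": 1}, {"tx": 0, "ty": 0, "tz": 0, "spin": 0, "gripper": 1}]}}

```text
clock: 1.45
ee_pos: [0.5, -0.1765, 0.3037]
ee_rot: [0.984, 0.179, 0.0, -0.0]
force: [-0.8, -0.0, 0.5]
grip_width: 0.0855
gripper_force: 0.0
```

Run:
```python
from h import *
plan([.565,.189,.33]); c,im=snap("wrist","w1")
X=[.524,-.18,.08]; print(proj(c,X))
```

```text
TCP [ 0.5    -0.1765  0.3037] tilt [-0.     0.001 -1.   ] clock 1.45
d tool(mm) [ 189.7 -319.2  -26.1] spin None q6 0.8228827912096525
[[266.66365778 157.17258249]]
```

Call:
{"method": "move_arm", "body": {"rows": [{"tx": 0, "ty": -0.05, "tz": 0.03, "spin": 0, "gripper": 1}, {"tx": 0, "ty": -0.02, "tz": 0.03, "spin": 0, "gripper": 1}, {"tx": 0, "ty": 0, "tz": 0, "spin": 0, "gripper": 1}]}}

```text
clock: 1.88
ee_pos: [0.4733, -0.1139, 0.2423]
ee_rot: [0.984, 0.177, -0.001, -0.001]
force: [0.2, -0.1, 0.7]
grip_width: 0.0852
gripper_force: 0.0
```

Run:
```python
from h import *
plan([.55,.18,.32]); c,im=snap("wrist","w2")
X=[.524,-.18,.08]; p=proj(c,X)[0]; q=proj(load("w1"),X)[0]; print(p,q)
o=[]
for im,p in ((cv2.imread("pics/w1.png"),q),(im,p)):
    u,v=int(p[0])-75,int(p[1])-90; u=max(u,0);v=max(v,0); u=min(u,512-150); v=min(v,384-180); print(u,v)
    o.append(cv2.resize(im[v:v+180,u:u+150],None,fx=2.666,fy=2.666,interpolation=cv2.INTER_CUBIC))
cv2.imwrite("pics/m1.png",np.hstack(o)); print(o[0].shape)
```

```text
TCP [ 0.4733 -0.1139  0.2423] tilt [-0.003  0.001 -1.   ] clock 1.875
d tool(mm) [ 174.2 -248.8  -77.7] spin None q6 0.9263655182741234
[359.15370579 165.58821217] [266.66365778 157.17258249]
191 67
284 75
(480, 400, 3)
```

View pics/m1.png

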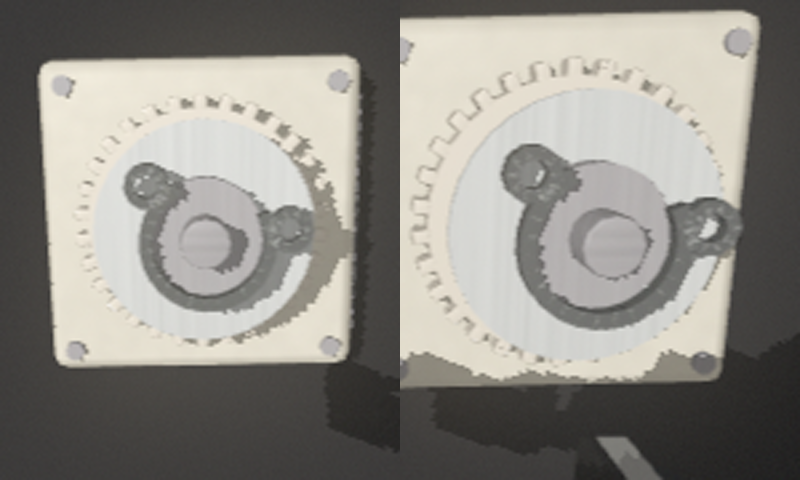

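Pixels in the montage: eyes in the left view at (147,184) and (290,224), in the right view at (531,174) and (710,225). The nose top is at (205,243) and (616,247).

Run:
```python
from h import *
A=load("w1");B=load("w2");k=1/2.6667
a=lambda u,v:(191+u*k-.3,67+v*k-.3); b=lambda u,v:(284+(u-400)*k-.3,75+v*k-.3)
D={}
for n,p,q in (("e1",(147,184),(531,174)),("e2",(290,224),(710,225)),("nose",(205,243),(616,247)),("scr",(338,80),(738,42)),("scr2",(330,345),(704,363))):
    X,e=tri([(A,a(*p)),(B,b(*q))]); D[n]=X; print(n,X.round(4),e)
for c,f,i in ((A,a,0),(B,b,1)):
    for n,p,z in (("e1",((147,184),(531,174))[i],.08),("e2",((290,224),(710,225))[i],.08),("nose",((205,243),(616,247))[i],.09)): print(n,onz(c,f(*p),z).round(4))
e1,e2=D["e1"],D["e2"]; print(np.linalg.norm((e1-e2)[:2]))
s4=[onz(A,a(*p),.03) for p in ((63,85),(338,80),(76,350),(330,345))]; print("unit c",np.mean(s4,0))
```

```text
e1 [ 0.5351 -0.1546  0.0747] [np.float64(0.5), np.float64(0.5)]
e2 [ 0.5399 -0.2074  0.0783] [np.float64(0.7), np.float64(0.7)]
nose [ 0.5251 -0.18    0.091 ] [np.float64(0.2), np.float64(0.2)]
scr [ 0.596  -0.2115  0.032 ] [np.float64(0.2), np.float64(0.2)]
scr2 [ 0.4941 -0.2525  0.0313] [np.float64(0.3), np.float64(0.3)]
e1 [ 0.536  -0.1544  0.08  ]
e2 [ 0.5407 -0.2069  0.08  ]
nose [ 0.5251 -0.1801  0.09  ]
e1 [ 0.5347 -0.1533  0.08  ]
e2 [ 0.5393 -0.2068  0.08  ]
nose [ 0.5249 -0.1805  0.09  ]
0.05309636603348131
unit c [ 0.52491389 -0.18118034  0.03      ]
```

Call:
{"method": "move_arm", "body": {"rows": [{"tx": 0.035, "ty": -0.05, "tz": -0.016, "spin": 0, "gripper": 1}, {"tx": 0.035, "ty": -0.05, "tz": -0.016, "spin": 0, "gripper": 1}, {"tx": 0.035, "ty": -0.05, "tz": -0.016, "spin": 0, "gripper": 1}, {"tx": 0.035, "ty": -0.05, "tz": -0.016, "spin": 0, "gripper": 1}, {"tx": 0.035, "ty": -0.05, "tz": -0.016, "spin": 0, "gripper": 1}]}}

```text
clock: 2.55
ee_pos: [0.552, 0.1794, 0.3256]
ee_rot: [0.984, 0.176, 0.001, 0.0]
force: [1.6, -0.7, 0.3]
grip_width: 0.0854
gripper_force: 0.0
```

Call:
{"method": "move_arm", "body": {"rows": [{"tx": 0, "ty": 0, "tz": 0, "spin": 0, "gripper": 1}, {"tx": 0, "ty": 0, "tz": 0, "spin": 0, "gripper": 1}]}}

```text
clock: 2.8
ee_pos: [0.5513, 0.1776, 0.3239]
ee_rot: [0.984, 0.177, 0.0, 0.0]
force: [-0.1, -0.2, 0.2]
grip_width: 0.0852
gripper_force: 0.0
```

Run:
```python
from h import *
plan([.57,.19,.32]); c,im=snap("wrist","w3"); print(proj(c,[.57,.19,.1]))
```

```text
TCP [0.5513 0.1776 0.3239] tilt [ 0.001 -0.    -1.   ] clock 2.8
d tool(mm) [21.8 -5.1  3.9] spin None q6 1.4833598825710892
[[248.8366029  156.64886383]]
```

Call:
{"method": "move_arm", "body": {"rows": [{"tx": -0.04, "ty": 0.03, "tz": 0, "spin": 0, "gripper": 1}, {"tx": -0.04, "ty": 0.03, "tz": 0, "spin": 0, "gripper": 1}, {"tx": 0, "ty": 0, "tz": 0, "spin": 0, "gripper": 1}]}}

```text
clock: 3.22
ee_pos: [0.4954, 0.0912, 0.324]
ee_rot: [0.985, 0.175, 0.001, 0.0]
force: [-0.6, -0.2, -0.2]
grip_width: 0.0853
gripper_force: 0.0
```

Run:
```python
from h import *
plan([.57,.19,.32]); c,im=snap("wrist","w4")
o=[]
for t in ("w3","w4"):
    im=cv2.imread(f"pics/{t}.png");p=proj(load(t),[.57,.19,.08])[0]
    u,v=int(p[0])-80,int(p[1])-100; u=min(max(u,0),512-160); v=min(max(v,0),384-200); print(u,v)
    o.append(cv2.resize(im[v:v+200,u:u+160],None,fx=2.5,fy=2.5,interpolation=cv2.INTER_CUBIC))
cv2.imwrite("pics/m2.png",np.hstack(o))
```

```text
TCP [0.4954 0.0912 0.324 ] tilt [ 0.002 -0.    -1.   ] clock 3.225
d tool(mm) [104.1 -67.    4.1] spin None q6 1.3509543688446375
169 53
103 0
```

View pics/m2.png

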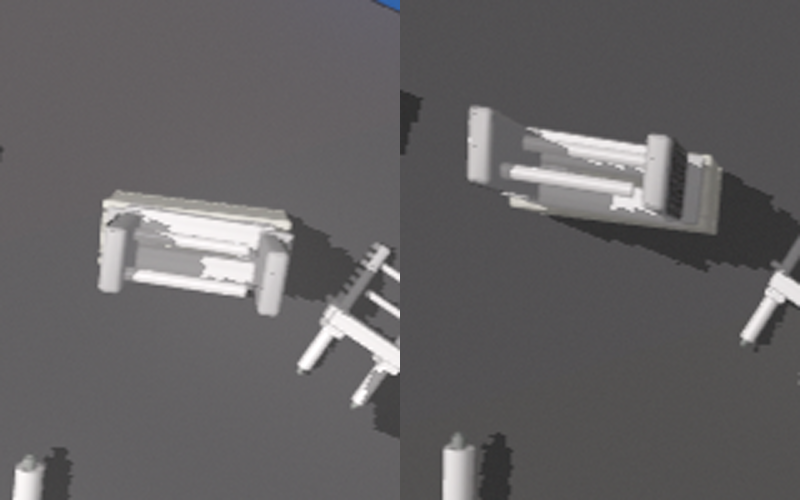

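The view is of the chosen pliers in the stand: left crop, plate top centres at (113,256) and (272,275); right crop (480,144) and (657,172). The small loose pliers lie at right and the big pair's tip at bottom left.

Run:
```python
from h import *
A=load("w3");B=load("w4");k=.4
a=lambda p:(169+p[0]*k-.3,53+p[1]*k-.3); b=lambda p:(103+(p[0]-400)*k-.3,p[1]*k-.3)
L={}
for n,p,q in (("L",(113,256),(480,144)),("R",(272,275),(657,172)),("Lf",(98,291),(468,180)),("Lb",(109,218),(470,107)),("Rf",(281,315),(668,207)),("Rb",(291,243),(670,137))):
    X,e=tri([(A,a(p)),(B,b(q))]); L[n]=X; print(n,X.round(4),e,onz(A,a(p),.121).round(4),onz(B,b(q),.121).round(4))
d=L["L"]-L["R"]; print("dist",np.linalg.norm(d[:2]),"yaw",np.arctan2(d[1],d[0])); m=(L["L"]+L["R"])/2
plan([m[0],m[1],.26],np.arctan2(d[1],d[0]))
```

```text
L [0.5627 0.2208 0.1169] [np.float64(0.4), np.float64(0.4)] [0.5639 0.2203 0.121 ] [0.5624 0.2194 0.121 ]
R [0.5752 0.164  0.1112] [np.float64(0.6), np.float64(0.6)] [0.5771 0.165  0.121 ] [0.5741 0.1626 0.121 ]
Lf [0.5499 0.2213 0.1193] [np.float64(0.3), np.float64(0.3)] [0.55   0.2213 0.121 ] [0.5503 0.2204 0.121 ]
Lb [0.5737 0.2272 0.1137] [np.float64(1.6), np.float64(1.6)] [0.5761 0.2258 0.121 ] [0.5721 0.2252 0.121 ]
Rf [0.5647 0.1562 0.1199] [np.float64(0.4), np.float64(0.4)] [0.5646 0.1566 0.121 ] [0.565  0.1558 0.121 ]
Rb [0.5879 0.1625 0.1126] [np.float64(1.6), np.float64(1.6)] [0.5901 0.1629 0.121 ] [0.5858 0.1619 0.121 ]
dist 0.058095584733933336 yaw 1.7859860385220399
TCP [0.4961 0.0924 0.3239] tilt [ 0.002  0.    -1.   ] clock 3.275
d tool(mm) [102.8 -68.8  64. ] spin 0.13700762244238351 q6 1.352151013168045
```

Call:
{"method": "move_arm", "body": {"rows": [{"tx": 0.0515, "ty": -0.0345, "tz": 0.01, "spin": 0, "gripper": 1}, {"tx": 0.0515, "ty": -0.0345, "tz": 0.01, "spin": 0, "gripper": 1}, {"tx": 0, "ty": 0, "tz": 0.04, "spin": 0.133, "gripper": 1}, {"tx": 0, "ty": 0, "tz": 0.004, "spin": 0, "gripper": 1}, {"tx": 0, "ty": 0, "tz": 0, "spin": 0, "gripper": 1}]}}

```text
clock: 3.9
ee_pos: [0.5689, 0.1942, 0.2603]
ee_rot: [0.994, 0.112, 0.0, -0.0]
force: [0.0, 0.1, 2.2]
grip_width: 0.0857
gripper_force: 0.0
```

Run:
```python
from h import *
plan([.569,.192,.15],1.79); c,im=snap("wrist","w5")
# predicted outer corners of grip plates
yw=1.79; y=np.array([np.cos(yw),np.sin(yw),0]);x=np.array([y[1],-y[0],0]);m=np.array([.569,.192,.121])
P=proj(c,[m+i*.012*x+j*.033*y for i in(-1,1) for j in (-1,1)]); print(P.round(1).tolist(), proj(c,[m]).round(1))
u,v=[int(t) for t in proj(c,[m])[0]]; u-=100; v=max(v-75,0)
for p in P: cv2.circle(im,tuple(int(round(t)) for t in p),1,(0,0,255),-1)
print(u,v)
cv2.imwrite("pics/m3.png",cv2.resize(im[v:v+150,u:u+200],None,fx=4,fy=4,interpolation=cv2.INTER_CUBIC))
```

```text
TCP [0.5689 0.1942 0.2603] tilt [ 0.  0. -1.] clock 3.9
d tool(mm) [ -0.4   2.2 110.3] spin 0.0057801935783245995 q6 1.6323445792605924
[[303.1, 223.0], [211.5, 222.6], [304.6, 191.0], [210.4, 190.5]] [[257.4 207. ]]
157 132
```

View pics/m3.png

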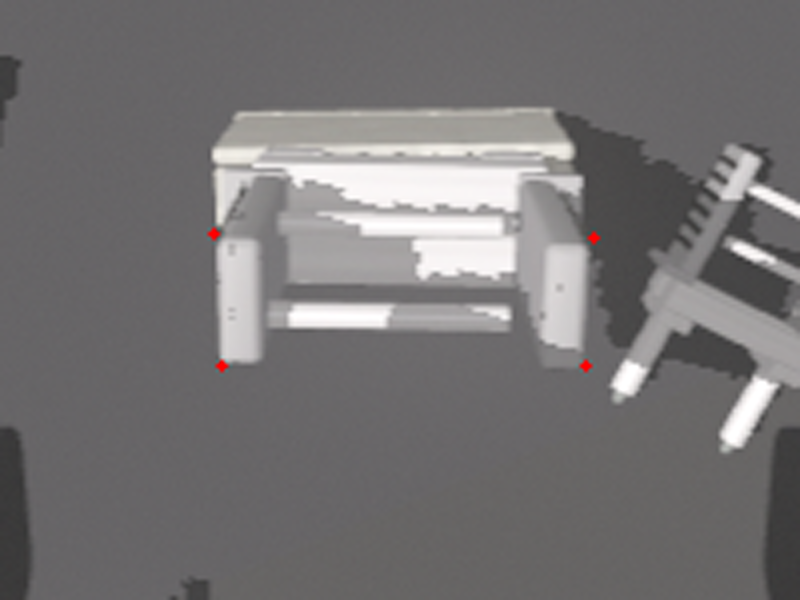

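Call:
{"method": "move_arm", "body": {"rows": [{"tx": 0, "ty": 0.002, "tz": 0.04, "spin": 0.005, "gripper": 1}, {"tx": 0, "ty": 0, "tz": 0.04, "spin": 0, "gripper": 1}, {"tx": 0, "ty": 0, "tz": 0.025, "spin": 0, "gripper": 1}, {"tx": 0, "ty": 0, "tz": 0.005, "spin": 0, "gripper": 1}, {"tx": 0, "ty": 0, "tz": 0, "spin": 0, "gripper": 0.46}]}}

```text
clock: 4.58
ee_pos: [0.5697, 0.1926, 0.1511]
ee_rot: [0.994, 0.109, 0.001, -0.0]
force: [0.7, 0.2, -0.1]
grip_width: 0.0699
gripper_force: 0.0
```

Call:
{"method": "move_arm", "body": {"rows": [{"tx": 0, "ty": 0, "tz": 0, "spin": 0, "gripper": 0.46}, {"tx": 0, "ty": 0, "tz": 0, "spin": 0, "gripper": 0.46}, {"tx": 0, "ty": 0, "tz": 0, "spin": 0, "gripper": 0.46}]}}

```text
clock: 4.95
ee_pos: [0.5701, 0.1927, 0.1521]
ee_rot: [0.994, 0.109, 0.002, -0.0]
force: [-0.6, -2.1, 5.4]
grip_width: 0.0623
gripper_force: 14.0
```

Call:
{"method": "move_arm", "body": {"rows": [{"tx": 0, "ty": 0, "tz": -0.015, "spin": 0, "gripper": 0.46}, {"tx": 0, "ty": 0, "tz": -0.035, "spin": 0, "gripper": 0.46}, {"tx": 0, "ty": 0, "tz": -0.035, "spin": 0, "gripper": 0.46}, {"tx": 0, "ty": 0, "tz": -0.035, "spin": 0, "gripper": 0.46}, {"tx": 0, "ty": 0.02, "tz": -0.005, "spin": 0, "gripper": 0.46}]}}

```text
clock: 5.58
ee_pos: [0.5739, 0.1735, 0.2785]
ee_rot: [0.994, 0.11, 0.003, -0.0]
force: [1.3, -0.6, -2.9]
grip_width: 0.0623
gripper_force: 12.5
```

Call:
{"method": "move_arm", "body": {"rows": [{"tx": -0.016, "ty": 0.05, "tz": 0, "spin": 0, "gripper": 0.46}, {"tx": -0.018, "ty": 0.054, "tz": 0, "spin": 0, "gripper": 0.46}, {"tx": -0.018, "ty": 0.054, "tz": 0, "spin": 0, "gripper": 0.46}, {"tx": -0.018, "ty": 0.054, "tz": 0, "spin": 0, "gripper": 0.46}, {"tx": -0.018, "ty": 0.054, "tz": 0, "spin": 0, "gripper": 0.46}]}}

```text
clock: 6.2
ee_pos: [0.544, -0.1081, 0.2741]
ee_rot: [0.994, 0.109, -0.0, 0.0]
force: [-0.2, -1.1, -1.2]
grip_width: 0.0625
gripper_force: 12.5
```

Call:
{"method": "move_arm", "body": {"rows": [{"tx": -0.018, "ty": 0.05, "tz": 0, "spin": 0, "gripper": 0.46}, {"tx": -0.007, "ty": 0.021, "tz": 0, "spin": 0, "gripper": 0.46}, {"tx": 0, "ty": 0, "tz": 0, "spin": 0.13, "gripper": 0.46}, {"tx": 0, "ty": 0, "tz": 0, "spin": 0, "gripper": 0.46}]}}

```text
clock: 6.7
ee_pos: [0.5354, -0.1812, 0.2739]
ee_rot: [0.999, 0.044, -0.0, -0.0]
force: [-0.1, -0.3, -2.4]
grip_width: 0.0623
gripper_force: 12.5
```

Run:
```python
from h import *
plan([.538,-.180,.22],1.66); c,im=snap("wrist","w6"); P,R,s=pose();print(s["grip_width"],s["gripper_force"])
o=P-np.array([0,0,.15-.009])
y=R[:,1]
print("tips pred",proj(c,[o+.027*y,o-.027*y]).round(1).tolist(),"eyes",proj(c,[[.5354,-.154,.08],[.540,-.207,.08]]).round(1).tolist())
u,v=[int(t) for t in proj(c,o)[0]]; u-=90;v-=80; u,v=max(u,0),min(max(v,0),384-135);print(u,v)
cv2.imwrite("pics/m4.png",cv2.resize(im[v:v+135,u:u+180],None,fx=4.444,fy=4.444,interpolation=cv2.INTER_CUBIC))
```

```text
TCP [ 0.5354 -0.1812  0.2739] tilt [-0.001  0.    -1.   ] clock 6.7
d tool(mm) [ 2.7 -0.9 53.9] spin -0.0017748974054958566 q6 1.1119522921515064
0.0623981810805797 12.484217137098312
tips pred [[292.1, 205.4], [216.6, 205.7]] eyes [[224.1, 184.3], [284.6, 184.3]]
164 125
```

View pics/m4.png

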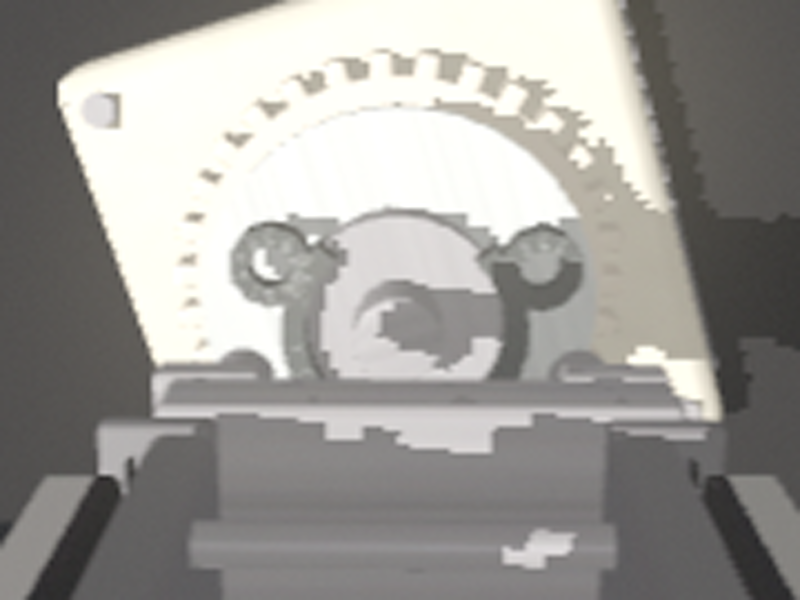

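The ring is seen with eyes at crop (270,263) and (541,263). The pliers' shank fronts peek out at (245,360) and (583,360), so the tool must shift a little in y. I'll compute the shift in the camera's own frame.

Run:
```python
from h import *
c=load("w6"); f=lambda u,v:(164+u/4.444-.4,125+v/4.444-.4)
a,b=onz(c,f(270,263.5),.08),onz(c,f(541,263.5),.08); m=(a+b)/2; print(a,b,m,np.linalg.norm(a-b))
P,R,s=pose(); tip=P+R@[-.0012,.0019,.143]; print("tip c",tip, "d tool mm",(R.T@(m-tip)*1000).round(2)); print("tip to nose", R.T@(np.array([.525,-.1803,0])-tip)*1000)
```

```text
[ 0.53575024 -0.15422744  0.08      ] [ 0.54039842 -0.20756262  0.08      ] [ 0.53807433 -0.18089503  0.08      ] 0.05353734135657095
tip c [ 0.5344455  -0.18278782  0.13098953] d tool mm [ 3.81 -1.55 50.99]
tip to nose [ -9.11953928  -3.30422852 130.99458037]
```

Call:
{"method": "move_arm", "body": {"rows": [{"tx": 0.0038, "ty": -0.0015, "tz": 0.02, "spin": 0, "gripper": 0.46}, {"tx": 0, "ty": 0, "tz": 0.018, "spin": 0, "gripper": 0.46}, {"tx": 0, "ty": 0, "tz": 0.003, "spin": 0, "gripper": 0.46}, {"tx": 0, "ty": 0, "tz": 0, "spin": 0, "gripper": 0.46}]}}

```text
clock: 7.25
ee_pos: [0.5396, -0.1784, 0.2329]
ee_rot: [0.999, 0.044, -0.0, -0.0]
force: [0.1, -0.2, -2.0]
grip_width: 0.0624
gripper_force: 12.5
```

Run:
```python
from h import *
plan([.538,-.180,.233],1.66); c,im=snap("wrist","w7"); P,R,s=pose();print(s["grip_width"],s["gripper_force"],s["force"])
def circ(o,rad): return [o+rad*(np.cos(t)*R[:,0]+np.sin(t)*R[:,1]) for t in np.linspace(0,2*np.pi,60)]
big=lambda a:cv2.resize(a,None,fx=6,fy=6,interpolation=cv2.INTER_CUBIC)
u,v=190,150; k=6
im1=big(im[v:v+50,u:u+132]); im2=im1.copy()
for sgn in (1,-1):
    tip=P+R@[-.0012,.0019+sgn*.027,.143]
    for o,rad,col in ((tip+[0,0,.0055],.005,(0,0,255)),(np.r_[tip[:2],.08],.004,(0,255,0))):
        q=(proj(c,circ(o,rad))+.5-[u,v])*k; cv2.polylines(im2,[q.round().astype(int)],True,col,1)
cv2.imwrite("pics/m5.png",np.vstack([im1,im2])); print(im1.shape)
sc,ims=snap("scene","s7"); print(proj(sc,[.538,-.18,.09]))
```

```text
TCP [ 0.5396 -0.1784  0.2329] tilt [-0.001  0.    -1.   ] clock 7.25
d tool(mm) [-1.7  1.5 -0.1] spin -0.0008551896190436281 q6 1.1182915679577754
0.06239886567646064 12.484537214040756 [ 0.75885737 -0.20382322 -2.32059017]
(300, 792, 3)
[[194.36359525 183.90146791]]
```

View pics/m5.png

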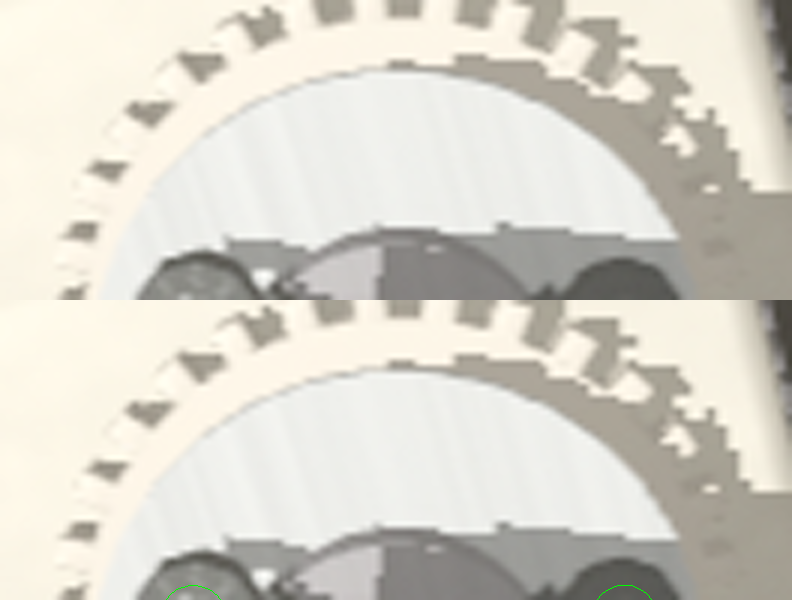

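Run:
```python
from h import *
P,R,s=pose(); c=load("w7"); im=cv2.imread("pics/w7.png"); sc=load("s7"); ims=cv2.imread("pics/s7.png")
def circ(o,rad): return [o+rad*(np.cos(t)*R[:,0]+np.sin(t)*R[:,1]) for t in np.linspace(0,2*np.pi,60)]
k=6; big=lambda a:cv2.resize(a,None,fx=6,fy=6,interpolation=cv2.INTER_CUBIC)
u,v=190,192
im1=big(im[v:v+33,u:u+132]); im2=im1.copy()
for sgn in (1,-1):
    tip=P+R@[-.0012,.0019+sgn*.027,.143]
    print(proj(c,[tip,np.r_[tip[:2],.08]]).round(1).tolist())
    for o,rad,col in ((tip+[0,0,.0055],.005,(0,0,255)),(tip,.002,(255,0,0)),(np.r_[tip[:2],.08],.004,(0,255,0)),(np.r_[tip[:2],.08],.008,(0,255,0))):
        q=(proj(c,circ(o,rad))+.5-[u,v])*k; cv2.polylines(im2,[q.round().astype(int)],True,col,1)
us,vs=128,168
cv2.imwrite("pics/m6.png",np.vstack([im1,im2,big(ims[vs:vs+34,us:us+132])]))
```

```text
[[295.3, 206.5], [293.5, 201.9]]
[[220.3, 206.5], [221.8, 201.9]]
```

View pics/m6.png

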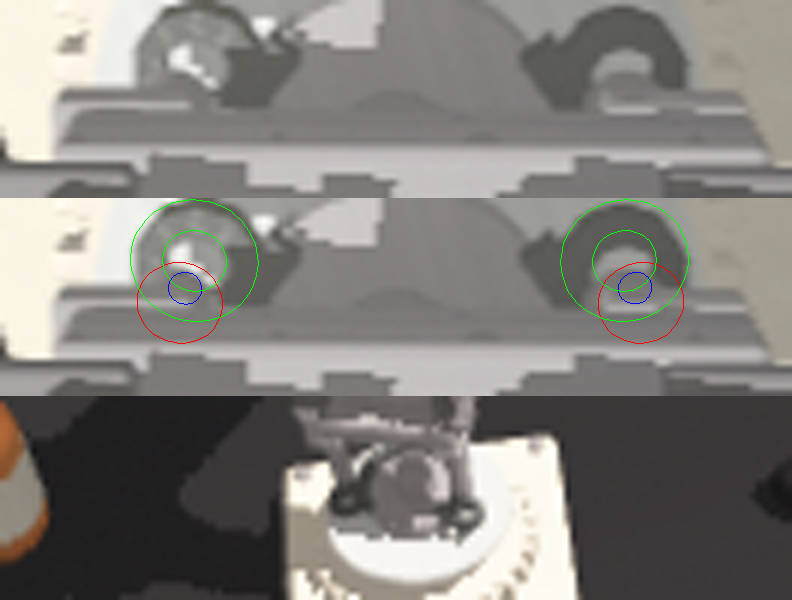

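Run:
```python
from h import *
P,R,s=pose(); c=load("w7"); im=cv2.imread("pics/w7.png"); k=6;u,v=190,192
for dx in (-.0012,-.0025):
    f=lambda X:((proj(c,[P+R@X])[0]+.5-[u,v])*k).round(1)
    print("foot bottom front edge",f([dx+.014,.0,.143-.039]),"shank front",f([dx+.005,.029,.143-.0055]),"pin front end",f([dx+.002,.029,.143]))
g=cv2.cvtColor(im,cv2.COLOR_BGR2GRAY)
for col in (296,294,291,286,221,225,230,205,305): print(col,g[194:218,col].tolist())
```

```text
foot bottom front edge [393.7  80.2] shank front [642.9  63.9] pin front end [636.1  73.8]
foot bottom front edge [393.7  92.8] shank front [642.5  74.5] pin front end [635.8  84.2]
296 [88, 89, 91, 88, 89, 90, 104, 154, 154, 153, 122, 115, 117, 119, 118, 145, 171, 119, 117, 122, 123, 124, 145, 181]
294 [89, 91, 92, 91, 90, 95, 134, 156, 156, 145, 117, 116, 117, 120, 117, 146, 172, 119, 117, 121, 123, 125, 147, 181]
291 [89, 91, 93, 91, 91, 90, 97, 147, 153, 151, 129, 118, 118, 132, 139, 149, 163, 120, 118, 121, 124, 124, 146, 180]
286 [154, 116, 96, 88, 89, 91, 92, 91, 90, 90, 90, 90, 90, 89, 87, 92, 104, 121, 119, 121, 125, 125, 147, 179]
221 [135, 141, 149, 137, 142, 177, 207, 208, 210, 226, 142, 121, 121, 122, 126, 152, 134, 122, 123, 128, 129, 129, 164, 182]
225 [118, 138, 138, 138, 144, 141, 153, 156, 155, 155, 159, 200, 178, 110, 125, 131, 130, 124, 124, 127, 128, 128, 163, 184]
230 [123, 102, 105, 118, 131, 136, 96, 95, 95, 95, 95, 94, 94, 93, 92, 93, 115, 122, 122, 128, 128, 128, 161, 184]
205 [244, 244, 245, 239, 246, 245, 245, 245, 244, 242, 242, 239, 188, 126, 133, 176, 131, 123, 122, 127, 127, 128, 166, 186]
305 [159, 159, 158, 157, 157, 157, 155, 154, 143, 147, 146, 146, 144, 123, 125, 140, 134, 119, 116, 121, 116, 113, 140, 180]
```

Edge profiles put the eyes about 3.0 mm behind the tool axis and the pins about 2.0 mm, so I shift x by -1 mm. The lateral fit is good. Descending gently now.

Call:
{"method": "move_arm", "body": {"rows": [{"tx": -0.001, "ty": 0, "tz": 0.004, "spin": 0, "gripper": 0.46}, {"tx": 0, "ty": 0, "tz": 0.004, "spin": 0, "gripper": 0.46}, {"tx": 0, "ty": 0, "tz": 0, "spin": 0, "gripper": 0.46}]}}

```text
clock: 7.72
ee_pos: [0.5385, -0.1785, 0.2248]
ee_rot: [0.999, 0.044, -0.0, -0.0]
force: [0.0, -0.6, -2.3]
grip_width: 0.0624
gripper_force: 12.5
```

Call:
{"method": "move_arm", "body": {"rows": [{"tx": 0, "ty": 0, "tz": 0.001, "spin": 0, "gripper": 0.46}, {"tx": 0, "ty": 0, "tz": 0.001, "spin": 0, "gripper": 0.46}, {"tx": 0, "ty": 0, "tz": 0, "spin": 0, "gripper": 0.46}]}}

```text
clock: 8.1
ee_pos: [0.5386, -0.1786, 0.2232]
ee_rot: [0.999, 0.044, -0.0, -0.0]
force: [-0.3, 0.6, -3.0]
grip_width: 0.0625
gripper_force: 12.5
```

Call:
{"method": "move_arm", "body": {"rows": [{"tx": 0, "ty": 0, "tz": 0.001, "spin": 0, "gripper": 0.46}, {"tx": 0, "ty": 0, "tz": 0.001, "spin": 0, "gripper": 0.46}, {"tx": 0, "ty": 0, "tz": 0, "spin": 0, "gripper": 0.46}]}}

```text
clock: 8.48
ee_pos: [0.5386, -0.1786, 0.2211]
ee_rot: [0.999, 0.044, -0.0, -0.0]
force: [0.4, 0.0, -3.1]
grip_width: 0.0624
gripper_force: 12.4
```

Call:
{"method": "move_arm", "body": {"rows": [{"tx": 0, "ty": 0, "tz": 0.001, "spin": 0, "gripper": 0.46}, {"tx": 0, "ty": 0, "tz": 0, "spin": 0, "gripper": 0.46}]}}

```text
clock: 8.72
ee_pos: [0.5386, -0.1786, 0.2201]
ee_rot: [0.999, 0.044, -0.0, -0.0]
force: [0.5, 0.2, -2.5]
grip_width: 0.0626
gripper_force: 12.4
```

Call:
{"method": "move_arm", "body": {"rows": [{"tx": 0, "ty": 0, "tz": 0.001, "spin": 0, "gripper": 0.46}, {"tx": 0, "ty": 0, "tz": 0, "spin": 0, "gripper": 0.46}]}}

```text
clock: 8.98
ee_pos: [0.5386, -0.1786, 0.2191]
ee_rot: [0.999, 0.044, -0.0, -0.0]
force: [1.3, 0.2, -2.4]
grip_width: 0.0625
gripper_force: 12.4
```

Call:
{"method": "move_arm", "body": {"rows": [{"tx": 0, "ty": 0, "tz": 0.001, "spin": 0, "gripper": 0.46}, {"tx": 0, "ty": 0, "tz": 0, "spin": 0, "gripper": 0.46}]}}

```text
clock: 9.22
ee_pos: [0.5386, -0.1786, 0.2182]
ee_rot: [0.999, 0.044, -0.0, -0.0]
force: [-0.0, 0.4, -1.4]
grip_width: 0.0625
gripper_force: 12.4
```

Call:
{"method": "move_arm", "body": {"rows": [{"tx": 0, "ty": 0, "tz": -0.0005, "spin": 0, "gripper": 0.4}, {"tx": 0, "ty": 0, "tz": -0.0005, "spin": 0, "gripper": 0.34}, {"tx": 0, "ty": 0, "tz": 0, "spin": 0, "gripper": 0.34}, {"tx": 0, "ty": 0, "tz": 0, "spin": 0, "gripper": 0.34}]}}

```text
clock: 9.72
ee_pos: [0.5386, -0.1786, 0.2192]
ee_rot: [0.999, 0.044, 0.0, -0.0]
force: [-0.5, 0.4, -2.0]
grip_width: 0.0576
gripper_force: 17.3
```

Run:
```python
from h import *
P,R,s=pose(); print(s["grip_width"],s["gripper_force"],s["force"],s["wrist_torque"],r.hold_point_z)
```

```text
0.05761823687217605 17.338774502277374 [-0.52131424  0.40561898 -1.9986067 ] [-0.05970414 -0.02572922 -0.03385688] 0.0539
```

Call:
{"method": "move_arm", "body": {"rows": [{"tx": -0.0015, "ty": 0, "tz": -0.0005, "spin": 0, "gripper": 0.28}, {"tx": -0.0015, "ty": 0, "tz": -0.0005, "spin": 0, "gripper": 0.22}, {"tx": 0, "ty": 0, "tz": 0, "spin": 0, "gripper": 0.22}, {"tx": 0, "ty": 0, "tz": 0, "spin": 0, "gripper": 0.22}]}}

```text
clock: 10.22
ee_pos: [0.5356, -0.1788, 0.2202]
ee_rot: [0.999, 0.044, -0.0, -0.0]
force: [-0.1, -0.2, -2.7]
grip_width: 0.0525
gripper_force: 19.9
```

Call:
{"method": "move_arm", "body": {"rows": [{"tx": -0.0015, "ty": 0, "tz": -0.0005, "spin": 0, "gripper": 0.16}, {"tx": -0.0015, "ty": 0, "tz": -0.0004, "spin": 0, "gripper": 0.1}, {"tx": 0, "ty": 0, "tz": 0, "spin": 0, "gripper": 0.1}, {"tx": 0, "ty": 0, "tz": 0, "spin": 0, "gripper": 0.1}]}}

```text
clock: 10.72
ee_pos: [0.5326, -0.1791, 0.2212]
ee_rot: [0.999, 0.044, 0.0, 0.0]
force: [0.0, -0.1, -2.6]
grip_width: 0.0473
gripper_force: 23.1
```

Run:
```python
from h import *
P,R,s=pose(); print(s["grip_width"],s["gripper_force"],s["force"],s["wrist_torque"])
c,im=snap("wrist","w8"); sc,ims=snap("scene","s8")
```

```text
0.047288057652792356 23.127189874649048 [ 0.01968622 -0.09275767 -2.58016927] [ 0.03230697 -0.05555457 -0.02915851]
```

Call:
{"method": "move_arm", "body": {"rows": [{"tx": -0.0015, "ty": 0, "tz": -0.0004, "spin": 0, "gripper": 0.06}, {"tx": -0.0015, "ty": 0, "tz": -0.0003, "spin": 0, "gripper": 0.02}, {"tx": 0, "ty": 0, "tz": 0, "spin": 0, "gripper": 0.01}, {"tx": 0, "ty": 0, "tz": 0, "spin": 0, "gripper": 0.01}]}}

```text
clock: 11.32
ee_pos: [0.5296, -0.1794, 0.2219]
ee_rot: [0.999, 0.044, 0.0, 0.0]
force: [0.1, 1.1, -3.2]
grip_width: 0.0438
gripper_force: 25.9
```

Run:
```python
from h import *
P,R,s=pose(); print(P,s["grip_width"],s["gripper_force"],s["force"],s["wrist_torque"])
c,im=snap("wrist","w9"); sc,ims=snap("scene","s9")
k=6; big=lambda a:cv2.resize(a,None,fx=6,fy=6,interpolation=cv2.INTER_CUBIC)
u,v=190,170; tipc=P+R@[-.002,.0019,.143]; print("tip",tipc, R.T@(tipc-[.525,-.1803,0])*1000)
print(proj(c,[[.525,-.1803,.09]]),proj(sc,[[.525,-.18,.09]]))
cv2.imwrite("pics/m7.png",np.vstack([big(im[v:v+55,u:u+132]),big(ims[160:204,132:264])]))
```

```text
[ 0.5296304  -0.17938768  0.22188991] 0.0438079710818626 25.8738774061203 [ 0.12633805  1.13838492 -3.21423963] [ 0.00064615 -0.08168449 -0.02280101]
tip [ 0.52781832 -0.18146173  0.07888982] [  2.71283454   1.40829697 -78.8895023 ]
[[255.53410166 216.45712854]] [[195.9002214 180.1932399]]
```

View pics/m7.png

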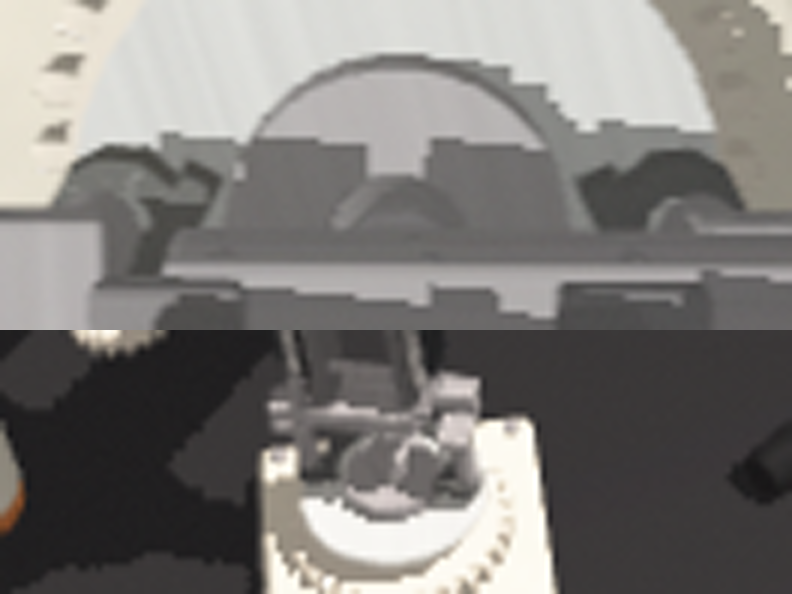

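Run:
```python
from h import *
P,R,s=pose(); c=load("w9"); im=cv2.imread("pics/w9.png"); u,v,k=190,170,6
f=lambda X:((proj(c,[X])[0]+.5-[u,v])*k).round(1)
A=np.array([.525,-.1803,0]);x=R[:,0]
for z in (.066,.074): print("step front",z,f(A+.0216*x+[0,0,z]))
print("nose front top",f(A+.009*x+[0,0,.09]),"plate front",f(A+.042*x+[0,0,.063]))
for h in (.143,.1464): print("shank front",f(P+R@[.003,.0381,h-.0055]),f(P+R@[.003,-.0343,h-.0055]),"foot",f(P+R@[.012,0,h-.039]), "lug front bottom (centred on pin)",f(P+R@[-.002+.008,.0358,h]))
g=cv2.cvtColor(im,cv2.COLOR_BGR2GRAY)
for col in (256,252,260): print(col,g[174:212,col].tolist())
for col in (303,306,209,211): print(col,g[188:212,col].tolist())
```

```text
step front 0.066 [395.9  51.6]
step front 0.074 [396.   66.8]
nose front top [396.2 207.4] plate front [ 395.8 -115.2]
shank front [717.1 202.7] [ 98.6 203.1] foot [391.3 219.9] lug front bottom (centred on pin) [691.3 164.7]
shank front [712.3 193.9] [103.  194.3] foot [391.3 209.2] lug front bottom (centred on pin) [686.9 156.7]
256 [221, 221, 221, 221, 218, 121, 117, 140, 184, 184, 183, 184, 182, 182, 183, 182, 182, 181, 182, 180, 180, 180, 180, 180, 178, 124, 108, 102, 100, 103, 105, 109, 116, 111, 106, 104, 105, 108]
252 [218, 218, 218, 217, 216, 151, 113, 134, 182, 182, 180, 180, 181, 180, 181, 181, 180, 181, 180, 180, 180, 180, 181, 180, 178, 141, 120, 121, 118, 112, 104, 108, 113, 111, 106, 104, 105, 110]
260 [218, 218, 218, 218, 215, 121, 110, 126, 182, 182, 181, 182, 182, 181, 183, 184, 184, 184, 184, 184, 183, 181, 153, 153, 152, 138, 102, 100, 102, 100, 101, 102, 112, 111, 105, 103, 105, 108]
303 [215, 216, 214, 188, 136, 135, 125, 70, 70, 73, 73, 72, 72, 72, 75, 108, 98, 99, 99, 99, 100, 103, 101, 105]
306 [218, 217, 216, 213, 134, 134, 131, 87, 70, 70, 72, 72, 73, 73, 89, 99, 98, 106, 120, 129, 132, 103, 101, 105]
209 [220, 220, 220, 220, 220, 216, 116, 78, 85, 117, 117, 116, 118, 118, 116, 103, 100, 100, 100, 101, 100, 100, 99, 98]
211 [221, 222, 221, 221, 220, 217, 140, 78, 80, 113, 119, 125, 132, 130, 131, 126, 110, 100, 101, 101, 100, 100, 100, 100]
```

Spread is about 0.44 rad from the force. The lugs sit at crop (130,180) and (685,180), roughly centred on the spindle. I'll move back 1.3 mm, then lower slowly.

Call:
{"method": "move_arm", "body": {"rows": [{"tx": -0.0013, "ty": -0.0005, "tz": 0, "spin": 0, "gripper": 0.01}, {"tx": 0, "ty": 0, "tz": 0.002, "spin": 0, "gripper": 0.01}, {"tx": 0, "ty": 0, "tz": 0.001, "spin": 0, "gripper": 0.01}, {"tx": 0, "ty": 0, "tz": 0, "spin": 0, "gripper": 0.01}]}}

```text
clock: 11.92
ee_pos: [0.5283, -0.179, 0.2187]
ee_rot: [0.999, 0.044, -0.0, -0.0]
force: [0.1, -0.9, -2.9]
grip_width: 0.0436
gripper_force: 25.9
```

Call:
{"method": "move_arm", "body": {"rows": [{"tx": 0, "ty": 0, "tz": 0.001, "spin": 0, "gripper": 0.01}, {"tx": 0, "ty": 0, "tz": 0.001, "spin": 0, "gripper": 0.01}, {"tx": 0, "ty": 0, "tz": 0.001, "spin": 0, "gripper": 0.01}, {"tx": 0, "ty": 0, "tz": 0, "spin": 0, "gripper": 0.01}]}}

```text
clock: 12.42
ee_pos: [0.5283, -0.179, 0.2158]
ee_rot: [0.999, 0.044, -0.0, -0.0]
force: [-1.1, 0.1, -2.8]
grip_width: 0.0436
gripper_force: 25.9
```

Call:
{"method": "move_arm", "body": {"rows": [{"tx": 0, "ty": 0, "tz": 0.001, "spin": 0, "gripper": 0.01}, {"tx": 0, "ty": 0, "tz": 0.001, "spin": 0, "gripper": 0.01}, {"tx": 0, "ty": 0, "tz": 0.001, "spin": 0, "gripper": 0.01}, {"tx": 0, "ty": 0, "tz": 0, "spin": 0, "gripper": 0.01}]}}

```text
clock: 12.92
ee_pos: [0.5283, -0.179, 0.2127]
ee_rot: [0.999, 0.044, -0.0, -0.0]
force: [-0.8, -0.1, -3.0]
grip_width: 0.0435
gripper_force: 25.9
```

Call:
{"method": "move_arm", "body": {"rows": [{"tx": 0, "ty": 0, "tz": 0.001, "spin": 0, "gripper": 0.01}, {"tx": 0, "ty": 0, "tz": 0.001, "spin": 0, "gripper": 0.01}, {"tx": 0, "ty": 0, "tz": 0, "spin": 0, "gripper": 0.01}]}}

```text
clock: 13.3
ee_pos: [0.5283, -0.179, 0.2107]
ee_rot: [0.999, 0.044, -0.0, -0.0]
force: [0.4, 0.6, -2.9]
grip_width: 0.0435
gripper_force: 25.7
```

Call:
{"method": "move_arm", "body": {"rows": [{"tx": 0, "ty": 0, "tz": 0.001, "spin": 0, "gripper": 0.01}, {"tx": 0, "ty": 0, "tz": 0.001, "spin": 0, "gripper": 0.01}, {"tx": 0, "ty": 0, "tz": 0, "spin": 0, "gripper": 0.01}]}}

```text
clock: 13.68
ee_pos: [0.5283, -0.179, 0.2089]
ee_rot: [0.999, 0.044, 0.0, 0.0]
force: [-0.0, -0.2, 0.4]
grip_width: 0.0438
gripper_force: 25.8
```

Call:
{"method": "move_arm", "body": {"rows": [{"tx": 0, "ty": 0, "tz": 0.0012, "spin": 0, "gripper": 0.01}, {"tx": 0, "ty": 0, "tz": 0.0012, "spin": 0, "gripper": 0.01}, {"tx": 0, "ty": 0, "tz": 0, "spin": 0, "gripper": 0.01}]}}

```text
clock: 14.05
ee_pos: [0.5283, -0.179, 0.2065]
ee_rot: [0.999, 0.044, 0.0, 0.0]
force: [-0.3, 0.6, -0.1]
grip_width: 0.0438
gripper_force: 25.9
```

Run:
```python
from h import *
P,R,s=pose(); print(P,s["grip_width"],s["gripper_force"],s["force"],s["wrist_torque"])
c,im=snap("wrist","w10"); snap("scene","s10")
u,v,k=190,170,6
f=lambda X:((proj(c,[X])[0]+.5-[u,v])*k).round(1)
A=np.array([.525,-.1803,0]);x=R[:,0]
for z in (.066,.074): print("step front",z,f(A+.0216*x+[0,0,z]))
h=.146
print("shank front",f(P+R@[.003,.0381,h-.0055]), "lug front bottom (centred on pin)",f(P+R@[-.002+.008,.0358,h+.0005]))
g=cv2.cvtColor(im,cv2.COLOR_BGR2GRAY)
for col in (256,): print(col,g[174:202,col].tolist())
for col in (300,303,306,209,212,): print(col,g[180:212,col].tolist())
```

```text
[ 0.52833213 -0.1789927   0.20645722] 0.0438118495937472 25.868743658065796 [-0.33467243  0.55001876 -0.06771017] [0.09752377 0.05549927 0.05374516]
step front 0.066 [400.3  71.3]
step front 0.074 [400.5  88.2]
shank front [712.9 195.1] lug front bottom (centred on pin) [686.9 156.6]
256 [218, 219, 219, 219, 219, 219, 214, 138, 124, 114, 118, 167, 181, 181, 180, 180, 181, 180, 179, 179, 179, 178, 175, 109, 110, 109, 108, 109]
300 [218, 217, 217, 215, 216, 215, 215, 214, 214, 214, 215, 215, 215, 212, 132, 86, 69, 72, 73, 74, 74, 72, 74, 94, 116, 120, 111, 99, 99, 102, 100, 104]
303 [215, 214, 215, 214, 216, 216, 216, 217, 217, 217, 216, 216, 216, 212, 131, 72, 71, 71, 74, 73, 74, 72, 83, 107, 98, 98, 99, 98, 99, 96, 100, 104]
306 [201, 215, 215, 213, 213, 213, 212, 212, 212, 212, 213, 213, 214, 210, 131, 103, 71, 72, 72, 72, 73, 75, 89, 98, 98, 104, 117, 109, 97, 101, 98, 98]
209 [215, 214, 215, 216, 216, 217, 218, 218, 219, 219, 220, 219, 220, 216, 113, 75, 88, 115, 117, 117, 121, 117, 115, 101, 100, 101, 98, 100, 98, 99, 99, 98]
212 [218, 219, 218, 218, 217, 216, 215, 215, 213, 214, 214, 214, 215, 212, 170, 73, 79, 116, 135, 128, 123, 125, 101, 120, 127, 110, 110, 100, 100, 98, 96, 89]
```

Call:
{"method": "move_arm", "body": {"rows": [{"tx": 0, "ty": 0, "tz": 0.0007, "spin": 0, "gripper": 0.01}, {"tx": 0, "ty": 0, "tz": 0, "spin": 0, "gripper": 0.01}, {"tx": 0, "ty": 0, "tz": 0, "spin": 0, "gripper": 0.01}]}}

```text
clock: 14.52
ee_pos: [0.5283, -0.179, 0.2058]
ee_rot: [0.999, 0.044, 0.0, -0.0]
force: [-0.4, 0.3, 1.2]
grip_width: 0.0439
gripper_force: 25.9
```

Call:
{"method": "move_arm", "body": {"rows": [{"tx": 0, "ty": 0, "tz": 0, "spin": 0, "gripper": 0.01}]}}

```text
clock: 14.65
ee_pos: [0.5283, -0.179, 0.2058]
ee_rot: [0.999, 0.044, 0.0, 0.0]
force: [-0.3, 0.0, 1.0]
grip_width: 0.0436
gripper_force: 25.9
```

Net plate force is about 4 N, which puts the ring some 4 mm into the plate's travel. Now I'll close gradually while the tips follow outwards.

Call:
{"method": "move_arm", "body": {"rows": [{"tx": 0.0019, "ty": 0, "tz": 0.0004, "spin": 0, "gripper": 0.07}, {"tx": 0.0019, "ty": 0, "tz": 0.0004, "spin": 0, "gripper": 0.13}, {"tx": 0, "ty": 0, "tz": 0, "spin": 0, "gripper": 0.13}, {"tx": 0, "ty": 0, "tz": 0, "spin": 0, "gripper": 0.13}]}}

```text
clock: 15.15
ee_pos: [0.5321, -0.1787, 0.2049]
ee_rot: [0.999, 0.044, 0.0, -0.0]
force: [-0.3, 0.6, 0.9]
grip_width: 0.0483
gripper_force: 22.3
```

Run:
```python
from h import *
P,R,s=pose(); print(P,s["grip_width"],s["gripper_force"],s["force"],s["wrist_torque"])
c,im=snap("wrist","w11")
g=cv2.cvtColor(im,cv2.COLOR_BGR2GRAY)
for col in (256,297,300,303,306,209,212,215,218): print(col,g[180:212,col].tolist())
```

```text
[ 0.53213391 -0.17867035  0.20494934] 0.04827942619682025 22.336074113845825 [-0.2822778   0.63282511  0.92941348] [-0.03967987  0.06125064 -0.01304542]
256 [219, 218, 218, 218, 218, 215, 187, 183, 131, 114, 118, 167, 180, 179, 181, 179, 178, 151, 151, 148, 110, 110, 108, 109, 108, 108, 108, 107, 107, 104, 103, 105]
297 [215, 215, 215, 215, 215, 215, 216, 217, 217, 217, 216, 217, 213, 138, 136, 133, 71, 73, 72, 75, 76, 74, 74, 80, 118, 123, 110, 100, 96, 102, 101, 102]
300 [217, 217, 218, 217, 217, 217, 217, 217, 217, 215, 215, 214, 214, 211, 133, 102, 72, 72, 75, 74, 74, 73, 75, 89, 100, 99, 99, 99, 98, 102, 100, 102]
303 [175, 198, 213, 213, 212, 213, 215, 214, 214, 215, 215, 215, 216, 213, 136, 133, 89, 71, 74, 74, 74, 75, 82, 99, 99, 100, 107, 109, 155, 100, 97, 101]
306 [142, 141, 141, 143, 164, 187, 200, 215, 214, 214, 213, 213, 212, 210, 132, 132, 131, 118, 70, 73, 74, 74, 75, 90, 98, 100, 106, 107, 102, 102, 96, 101]
209 [225, 222, 215, 216, 214, 214, 214, 215, 215, 215, 216, 217, 217, 218, 217, 192, 86, 97, 118, 119, 123, 117, 115, 105, 104, 105, 110, 130, 162, 169, 170, 170]
212 [214, 215, 215, 216, 216, 218, 218, 218, 217, 218, 216, 215, 214, 214, 209, 75, 76, 93, 117, 116, 117, 117, 114, 102, 101, 100, 102, 99, 100, 100, 99, 99]
215 [216, 216, 216, 215, 214, 213, 213, 213, 212, 213, 215, 216, 215, 216, 214, 116, 76, 79, 114, 118, 121, 139, 141, 103, 109, 119, 108, 101, 101, 112, 113, 115]
218 [216, 215, 215, 214, 215, 215, 215, 215, 215, 215, 215, 214, 213, 213, 209, 131, 100, 73, 83, 108, 118, 116, 114, 79, 102, 101, 84, 90, 97, 106, 103, 109]
```

Call:
{"method": "move_arm", "body": {"rows": [{"tx": 0.0019, "ty": 0, "tz": 0.0004, "spin": 0, "gripper": 0.19}, {"tx": 0.0019, "ty": 0, "tz": 0.0004, "spin": 0, "gripper": 0.25}, {"tx": 0, "ty": 0, "tz": 0, "spin": 0, "gripper": 0.25}, {"tx": 0, "ty": 0, "tz": 0, "spin": 0, "gripper": 0.25}]}}

```text
clock: 15.7
ee_pos: [0.5359, -0.1783, 0.2042]
ee_rot: [0.999, 0.044, 0.0, 0.0]
force: [0.2, 0.2, 1.2]
grip_width: 0.0532
gripper_force: 19.3
```

Call:
{"method": "move_arm", "body": {"rows": [{"tx": 0.0019, "ty": 0, "tz": 0.0004, "spin": 0, "gripper": 0.31}, {"tx": 0.0012, "ty": 0, "tz": 0.0004, "spin": 0, "gripper": 0.37}, {"tx": 0, "ty": 0, "tz": 0, "spin": 0, "gripper": 0.37}, {"tx": 0, "ty": 0, "tz": 0, "spin": 0, "gripper": 0.37}]}}

```text
clock: 16.2
ee_pos: [0.539, -0.1781, 0.2033]
ee_rot: [0.999, 0.044, 0.0, 0.0]
force: [-0.9, 0.6, 1.0]
grip_width: 0.0585
gripper_force: 13.4
```

Run:
```python
from h import *
P,R,s=pose(); print(P,s["grip_width"],s["gripper_force"],s["force"],s["wrist_torque"])
```

```text
[ 0.53897246 -0.17805629  0.20334533] 0.058522214439651166 13.375890702009201 [-0.90217093  0.61085201  1.01681002] [-0.0192804   0.21943771  0.03577516]
```

Call:
{"method": "move_arm", "body": {"rows": [{"tx": 0, "ty": 0, "tz": 0.0003, "spin": 0, "gripper": 0.42}, {"tx": 0, "ty": 0, "tz": 0, "spin": 0, "gripper": 0.46}, {"tx": 0, "ty": 0, "tz": 0, "spin": 0, "gripper": 0.46}]}}

```text
clock: 16.58
ee_pos: [0.539, -0.178, 0.203]
ee_rot: [0.999, 0.044, 0.0, -0.0]
force: [0.0, 0.2, 0.1]
grip_width: 0.0626
gripper_force: 12.0
```

Call:
{"method": "move_arm", "body": {"rows": [{"tx": 0, "ty": 0, "tz": -0.002, "spin": 0, "gripper": 0.46}, {"tx": 0, "ty": 0, "tz": -0.002, "spin": 0, "gripper": 0.46}, {"tx": 0, "ty": 0, "tz": 0, "spin": 0, "gripper": 0.46}]}}

```text
clock: 16.95
ee_pos: [0.539, -0.1781, 0.2071]
ee_rot: [0.999, 0.044, 0.0, 0.0]
force: [-0.4, 0.1, -2.6]
grip_width: 0.0626
gripper_force: 12.5
```

Call:
{"method": "move_arm", "body": {"rows": [{"tx": 0, "ty": 0, "tz": -0.002, "spin": 0, "gripper": 0.46}, {"tx": 0, "ty": 0, "tz": -0.002, "spin": 0, "gripper": 0.46}, {"tx": 0, "ty": 0, "tz": -0.002, "spin": 0, "gripper": 0.46}, {"tx": 0, "ty": 0, "tz": 0, "spin": 0, "gripper": 0.46}]}}

```text
clock: 17.45
ee_pos: [0.539, -0.1781, 0.2133]
ee_rot: [0.999, 0.044, 0.0, 0.0]
force: [-0.2, -0.4, -2.4]
grip_width: 0.0623
gripper_force: 12.5
```

Call:
{"method": "move_arm", "body": {"rows": [{"tx": 0, "ty": 0, "tz": -0.015, "spin": 0, "gripper": 0.46}, {"tx": 0, "ty": 0, "tz": -0.03, "spin": 0, "gripper": 0.46}, {"tx": -0.02, "ty": 0, "tz": -0.03, "spin": 0, "gripper": 0.46}, {"tx": -0.03, "ty": 0, "tz": 0, "spin": 0, "gripper": 0.46}, {"tx": 0, "ty": 0, "tz": 0, "spin": 0, "gripper": 0.46}]}}

```text
clock: 18.08
ee_pos: [0.4882, -0.1826, 0.2898]
ee_rot: [0.999, 0.044, 0.001, 0.0]
force: [-0.2, -0.1, -2.2]
grip_width: 0.0625
gripper_force: 12.5
```

Run:
```python
from h import *
plan([.5701,.1927,.275],1.79); c,im=snap("wrist","w12"); P,R,s=pose()
A=np.array([.525,-.1803,0])-.00037*R[:,0]; rx=np.array([np.cos(.087),np.sin(.087),0]); ry=np.array([-rx[1],rx[0],0])
def E(z): return [A+.0132*rx+j*.027*ry+[0,0,z] for j in (1,-1)]
uv=proj(c,E(.066)); print("eyes if in groove",uv.round(1).tolist(),"if 3mm up",proj(c,E(.069)).round(1).tolist())
u,v=[int(t) for t in uv.mean(0)]; u-=66;v-=45;k=6;print(u,v)
a=cv2.resize(im[v:v+90,u:u+132],None,fx=k,fy=k,interpolation=cv2.INTER_CUBIC)
for q in E(.066):
    pts=[q+.008*(np.cos(t)*rx+np.sin(t)*ry) for t in np.linspace(0,6.28,50)]
    cv2.polylines(a,[((proj(c,pts)+.5-[u,v])*k).round().astype(int)],True,(0,255,0),1)
cv2.imwrite("pics/m8.png",a)
```

```text
TCP [ 0.4882 -0.1826  0.2898] tilt [ 0.002 -0.001 -1.   ] clock 18.075
d tool(mm) [ 114.2 -366.8   14.6] spin -0.13214056219191583 q6 1.0768973252442027
eyes if in groove [[226.6, 127.6], [284.6, 127.5]] if 3mm up [[226.3, 127.8], [284.9, 127.8]]
189 82
```

View pics/m8.png

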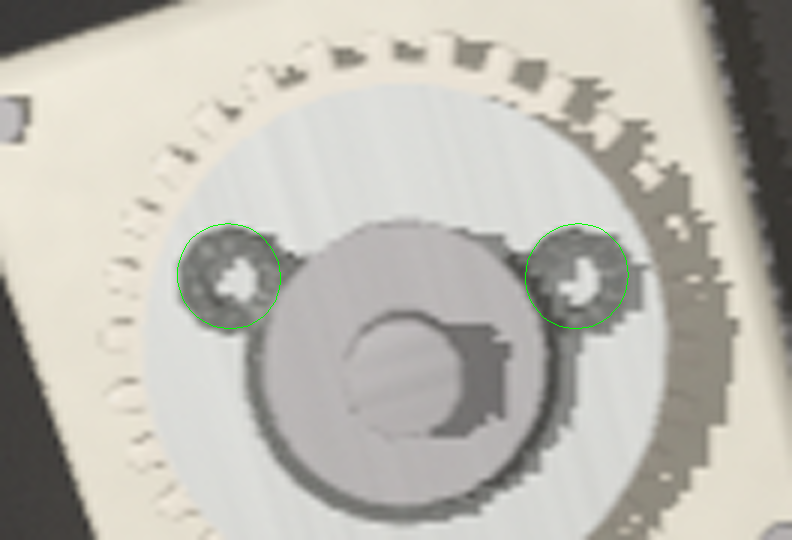

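The ring sits below the step: the step face covers its inner edge, and the eyes at (235,278) and (578,277) match the closed, centred ring. Now I'll take the pliers back to the stand.

Call:
{"method": "move_arm", "body": {"rows": [{"tx": 0.0163, "ty": -0.0524, "tz": 0, "spin": 0, "gripper": 0.46}, {"tx": 0.0163, "ty": -0.0524, "tz": 0, "spin": 0, "gripper": 0.46}, {"tx": 0.0163, "ty": -0.0524, "tz": 0, "spin": 0, "gripper": 0.46}, {"tx": 0.0163, "ty": -0.0524, "tz": 0, "spin": 0, "gripper": 0.46}, {"tx": 0.0163, "ty": -0.0524, "tz": 0, "spin": 0, "gripper": 0.46}]}}

```text
clock: 18.75
ee_pos: [0.548, 0.0879, 0.2883]
ee_rot: [0.999, 0.044, 0.0, -0.0]
force: [0.9, 0.0, -1.5]
grip_width: 0.0624
gripper_force: 12.5
```

Call:
{"method": "move_arm", "body": {"rows": [{"tx": 0.0163, "ty": -0.0524, "tz": 0, "spin": 0, "gripper": 0.46}, {"tx": 0.0163, "ty": -0.0524, "tz": 0, "spin": 0, "gripper": 0.46}, {"tx": 0, "ty": 0, "tz": 0, "spin": -0.132, "gripper": 0.46}, {"tx": 0, "ty": 0, "tz": 0, "spin": 0, "gripper": 0.46}, {"tx": 0, "ty": 0, "tz": 0, "spin": 0, "gripper": 0.46}]}}

```text
clock: 19.38
ee_pos: [0.5708, 0.1927, 0.2881]
ee_rot: [0.994, 0.108, -0.0, 0.0]
force: [-0.2, -0.3, -2.0]
grip_width: 0.0625
gripper_force: 12.5
```

Run:
```python
from h import *
plan([.5701,.1927,.1525],1.79)
```

```text
TCP [0.5708 0.1927 0.2881] tilt [-0. -0. -1.] clock 19.375
d tool(mm) [ -0.7  -0.2 135.6] spin -0.0026546141724690386 q6 1.6374837420016397
```

Call:
{"method": "move_arm", "body": {"rows": [{"tx": -0.0007, "ty": 0, "tz": 0.04, "spin": 0, "gripper": 0.46}, {"tx": 0, "ty": 0, "tz": 0.03, "spin": 0, "gripper": 0.46}, {"tx": 0, "ty": 0, "tz": 0.02, "spin": 0, "gripper": 0.46}, {"tx": 0, "ty": 0, "tz": 0.02, "spin": 0, "gripper": 0.46}, {"tx": 0, "ty": 0, "tz": 0, "spin": 0, "gripper": 0.46}]}}

```text
clock: 20.0
ee_pos: [0.5697, 0.1926, 0.1768]
ee_rot: [0.994, 0.109, -0.001, 0.0]
force: [-0.6, -0.6, -1.9]
grip_width: 0.0623
gripper_force: 12.5
```

Call:
{"method": "move_arm", "body": {"rows": [{"tx": 0, "ty": 0, "tz": 0.01, "spin": 0, "gripper": 0.46}, {"tx": 0, "ty": 0, "tz": 0.008, "spin": 0, "gripper": 0.46}, {"tx": 0, "ty": 0, "tz": 0.003, "spin": 0, "gripper": 0.46}, {"tx": 0, "ty": 0, "tz": 0, "spin": 0, "gripper": 0.46}]}}

```text
clock: 20.5
ee_pos: [0.5699, 0.1928, 0.157]
ee_rot: [0.994, 0.11, -0.0, 0.0]
force: [-0.1, -0.0, -1.4]
grip_width: 0.0623
gripper_force: 12.5
```

Call:
{"method": "move_arm", "body": {"rows": [{"tx": 0, "ty": 0, "tz": 0.0015, "spin": 0, "gripper": 0.46}, {"tx": 0, "ty": 0, "tz": 0.0015, "spin": 0, "gripper": 0.46}, {"tx": 0, "ty": 0, "tz": 0, "spin": 0, "gripper": 0.46}]}}

```text
clock: 20.88
ee_pos: [0.5699, 0.1928, 0.154]
ee_rot: [0.994, 0.11, -0.0, 0.0]
force: [-0.7, -0.3, -2.3]
grip_width: 0.0621
gripper_force: 12.5
```

Call:
{"method": "move_arm", "body": {"rows": [{"tx": 0, "ty": 0, "tz": 0.001, "spin": 0, "gripper": 0.46}, {"tx": 0, "ty": 0, "tz": 0.001, "spin": 0, "gripper": 0.46}, {"tx": 0, "ty": 0, "tz": 0, "spin": 0, "gripper": 0.46}]}}

```text
clock: 21.25
ee_pos: [0.5701, 0.1928, 0.1523]
ee_rot: [0.994, 0.11, 0.0, -0.0]
force: [-1.2, -0.1, 1.9]
grip_width: 0.0624
gripper_force: 12.7
```

Call:
{"method": "move_arm", "body": {"rows": [{"tx": 0, "ty": 0, "tz": 0.001, "spin": 0, "gripper": 0.46}, {"tx": 0, "ty": 0, "tz": 0, "spin": 0, "gripper": 0.46}]}}

```text
clock: 21.5
ee_pos: [0.5702, 0.1929, 0.1522]
ee_rot: [0.994, 0.11, 0.001, -0.0]
force: [-3.7, -1.8, 9.9]
grip_width: 0.062
gripper_force: 13.3
```

Call:
{"method": "move_arm", "body": {"rows": [{"tx": 0, "ty": 0, "tz": -0.001, "spin": 0, "gripper": 0.5}, {"tx": 0, "ty": 0, "tz": 0, "spin": 0, "gripper": 0.56}, {"tx": 0, "ty": 0, "tz": 0, "spin": 0, "gripper": 0.7}, {"tx": 0, "ty": 0, "tz": 0, "spin": 0, "gripper": 1}, {"tx": 0, "ty": 0, "tz": 0, "spin": 0, "gripper": 1}]}}

```text
clock: 22.12
ee_pos: [0.57, 0.1928, 0.152]
ee_rot: [0.994, 0.11, -0.0, -0.0]
force: [-1.0, -1.0, 0.0]
grip_width: 0.0851
gripper_force: 0.0
```

Call:
{"method": "move_arm", "body": {"rows": [{"tx": 0, "ty": 0, "tz": 0, "spin": 0, "gripper": 1}, {"tx": 0, "ty": 0, "tz": -0.02, "spin": 0, "gripper": 1}, {"tx": 0, "ty": 0, "tz": -0.04, "spin": 0, "gripper": 1}, {"tx": 0, "ty": 0, "tz": -0.05, "spin": 0, "gripper": 1}, {"tx": 0, "ty": 0, "tz": 0, "spin": 0, "gripper": 1}]}}

```text
clock: 22.75
ee_pos: [0.5709, 0.1931, 0.2682]
ee_rot: [0.994, 0.11, 0.004, -0.001]
force: [-0.8, -0.1, -0.1]
grip_width: 0.0853
gripper_force: 0.0
```

Run:
```python
from h import *
plan([.5689,.1942,.2603],1.79); c,im=snap("wrist","w13")
# compare with the picture before grasping: template match of the plates relative to the stand
a=cv2.imread("pics/w5.png",0); c5=load("w5"); b=cv2.cvtColor(im,cv2.COLOR_BGR2GRAY)
P,R,s=pose(); yw=1.79; y=np.array([np.cos(yw),np.sin(yw),0]);x=np.array([y[1],-y[0],0])
for zz in (.121,.048):
    Q=np.float32([np.array([.569,.192,zz])+i*.016*x+j*.043*y for i in(-1,1) for j in (-1,1)])
    H=cv2.getPerspectiveTransform(np.float32(proj(c,Q)),np.float32(proj(c5,Q))); w=cv2.warpPerspective(b,H,(512,384))
    p=proj(c5,Q); u0,v0=p.min(0).astype(int);u1,v1=p.max(0).astype(int)
    m=cv2.matchTemplate(w[v0-8:v1+9,u0-8:u1+9],a[v0:v1,u0:u1],cv2.TM_CCOEFF_NORMED); _,mx,_,l=cv2.minMaxLoc(m); print(zz,mx,l[0]-8,l[1]-8)
print(s["grip_width"],s["gripper_force"],s["force"])
```

```text
TCP [0.5709 0.1931 0.2682] tilt [ 0.007  0.002 -1.   ] clock 22.75
d tool(mm) [-1.8 -1.5  7.9] spin 0.0006275868177914035 q6 1.6347769068667906
0.121 0.9584258198738098 1 1
0.048 0.9497301578521729 0 0
0.08534642935668234 0.0 [ 0.40584061 -0.3436119  -0.45241222]
```

The picture matches the one taken before the grasp to within a pixel, so the pliers are standing in the stand. I'll let things settle, then hand in.

Call:
{"method": "move_arm", "body": {"rows": [{"tx": 0, "ty": 0, "tz": 0, "spin": 0, "gripper": 1}, {"tx": 0, "ty": 0, "tz": 0, "spin": 0, "gripper": 1}, {"tx": 0, "ty": 0, "tz": 0, "spin": 0, "gripper": 1}]}}

```text
clock: 23.18
ee_pos: [0.5698, 0.1928, 0.2613]
ee_rot: [0.994, 0.11, -0.001, 0.0]
force: [-0.2, 1.0, -0.8]
grip_width: 0.0854
gripper_force: 0.0
```

```bash
python3 -c "
from bench import r
print(r.hand_in())"
```

```text
the job is handed in; nothing more can be done
None
```

The job is handed in at about 23 s, with no verdict returned: the last ring picture shows it closed and centred in the groove below the step, and the pliers stand released in their stand.

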